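# Dry-fit the dowelled knob on the bronze pot's lid

### The job

Dry-fit the bridge-shaped bronze knob on the lid of the pot: lift it out of the wooden parts rest, feel with the steel dowel under its foot for the hole drilled in the recess on top of the lid, and let it down until its foot sits fully home and flush, the bridge in line with the pot's two lug handles. The bronze is brittle: never press or knock the pot with more than 25 N, and keep hold of the knob until it is home. Leave the leg fragment and everything else on the bench where it is.

Things in the scene. Friction and masses are not known exactly. Their poses are not given: they have to be found in the camera images.
- knob: the lid's knob, green bronze, 0.09 to 0.18 kg: round foot 34 mm across (4 mm thick at the edge, 9 mm in the middle), two short posts, a straight bridge bar on top; a steel dowel 8 mm across, end chamfered 1.5 mm, sticks out 12 mm below. Origin: centre of the foot's underside; x along the bridge, z up. It starts upright in a hole of the parts rest, its foot lying on the block
- knob_grip (a point): middle of the knob's bridge bar, 31 mm above the knob's origin; the bar is 44 mm long (x), 12 mm wide (y), 14 mm high, from 24 to 38 mm above the foot's underside: grip it across the 12 mm; axes as the knob's
- knob_tip (a point): centre of the lower end of the knob's dowel, 12 mm below the knob's origin; axes as the knob's
- pot: round green bronze pot with its lid on, 156 mm wide, standing in a rubber-padded ring cradle; pot, lid and cradle are fixed and do not give way. Two lug handles on either side of the shoulder reach 100 mm out from the axis and 100 mm above the table. Top of the lid: a flat ring 126 mm above the table round the recess. Origin: on the pot's axis at table height; x runs through the two lugs, z up
- seat (a point): centre of the floor of the lid's round recess (60 mm across, 2 mm deep), 124 mm above the table; axes as the pot's. This is NOT the dowel hole. The lid's only hole, in this floor, is round, 10 mm across, 15 mm deep, vertical, blind; hand-drilled with its axis 4.5 to 8 mm from this point in any direction, other in every start. The knob is home when its origin is at this height
- rest: wooden parts rest, fixed: a block 190 x 80 x 28 mm with two loose blind holes 16 mm across and 20 mm deep, 43 mm either side of its middle. Origin: centre of its underside; x along its length, z up. The knob stands in one hole, the leg fragment in the other; which is in which varies.
- leg: broken-off leg of the pot, green bronze: foot and dowel like the knob's, but a plain round stump 24 mm thick and 48 mm high stands on it instead of a bridge. Not needed: leave it in the rest. Origin: centre of the foot's underside, z up.
- spatula: spatula 200 mm long lying on the bench behind the rest; leave it. Origin near the middle of its underside, x along it
- brush: flat brush 160 mm long lying on the bench left of the pot; leave it. Origin near the middle of its underside, x along it
- solvent: brown glass bottle 60 mm across, 125 mm high; leave it. Origin: centre of its underside
- brush_jar: glass jar 76 mm across and 95 mm high with brushes standing in it, up to 220 mm high; leave it. Origin: centre of its underside
- bowl: white bowl 120 mm across, 42 mm high, with sherds in it; leave it. Origin: centre of its underside
- swab_tray: clear tray of swabs 85 x 55 x 20 mm; leave it. Origin: centre of its underside
- calliper: steel calliper 165 mm long lying flat; leave it. Origin: middle of its beam's underside, x along the beam
Things that resemble listed ones, but are neither listed nor needed, are in the scene too. Leave any yellow look-alike of the rest alone.

How it is judged (in metres and radians):
On the way, in this order (a step that is already met when the one before it is completed fails the run):
1. the knob is lifted clear of the parts rest (z of knob_tip in the frame of rest above 0.034 m), for 0.1 s.
2. the end of its dowel is in the hole, at least 4 mm below the floor of the recess (z of knob_tip in the frame of seat below -0.004 m and horizontal distance between knob and seat below 0.013 m), for 0.1 s.
At the end, for the whole second after the job is handed in: the knob's dowel is in the hole in the recess on top of the lid (knob within 11 mm of the recess's centre), its foot is within 2 mm of flush on the recess floor and level within 3.4 degrees, the bridge in line with the pot's lugs within 10 degrees either way round, at rest and let go (z of knob in the frame of seat between -0.002 and 0.002 m and horizontal distance between knob and seat below 0.011 m and angle between knob's own z axis and vertical below 0.06 rad and angle between the x axis of knob and the x axis of pot, either way round below 0.17 rad and linear speed of knob below 0.01 m/s and contact force between the fingers and knob below 0.1 N); the robot touches nothing.
It fails at once if anything presses or knocks the pot or its lid with more than 25 N (contact force between anything else and pot above 25 N).
It fails at once if the knob is let go over the lid before it is home (more than 4 mm up) (horizontal distance between knob and seat below 0.035 m and z of knob in the frame of seat above 0.004 m and contact force between the fingers and knob below 0.05 N).
It fails at once if the leg fragment or another thing on the bench is moved by more than 25 mm (distance of any of leg, spatula, brush, solvent, brush_jar, bowl, swab_tray, calliper from where it was at the start of the episode above 0.025 m).
It also fails if it takes over 72 s, if anything falls off the work surface, if the arm or the gripper's body presses on something with over 40 N, if the wrist force passes 120 N, or if a joint passes its speed limit or range.

### The arm

A 6-joint arm with a two-finger parallel gripper is mounted at the origin on the work surface. World frame = base frame: x ahead of the robot, y to its left, z up, the work surface at z = 0. Lengths are in mm, angles in rad, forces in N, time in s.
With the tool pointing down it reaches from about 350 to 775 mm from the base axis. Payload 7.3 kg.
Tool frame: the origin (TCP) lies at the very end of the fingers, on their centre line; the grasp point (between the pads) lies 19 mm behind it; z points along the fingers, y is the line along which they close (so a half turn about z gives the same grasp; the last joint's range is limited). The gripper opens to 92 mm and grips with 3 to 60 N. Pads are 19 mm wide; open, the fingers measure 130 mm over their backs; the gripper's body (75 mm by 190 mm) begins 47 mm behind the grasp point.
Start: joints at [-1.305, 0.342, 1.524, -0, 1.275, -0.146], TCP at [210.16, -481.121, 226.741] pointing down, gripper open.
Joint ranges: [-2.53, 2.53], [-0.77, 2.02], [0.04, 2.7], [-1, 4.14], [0.28, 2.66], [-3.11, 3.11]. Speed limits (rad/s): [2.57, 2.57, 3.14, 3.14, 3.14, 3.14].

### API

Orientations are given as [roll, pitch, yaw] about the fixed x, y, z axes, in that order (R = Rz(yaw) Ry(pitch) Rx(roll)).
In Python, from plant import get_obs, vision, workorder gives the robot as it stands.
- The arm moves only by the shell command python3 -m pendant 'ROWS' [OPENING]. ROWS is a JSON object of lists of equal length, an entry for each row: "dp": the shift along the tool's x, y, z in m, a list of three; "rotation": the turn, a rotation vector about the tool's x, y, z in rad, a list of three. A call has 1 to 8 rows; each row is the pose to reach, as a shift and turn from the pose commanded when the call began, along the tool's axes at that moment; what a row does not reach only later rows make up. A row lasts 1/8 s, in which the tool goes at most 62.5 mm and 10.7 degrees, less where a joint would pass 70% of its speed; a pose out of reach is approached as far as the arm can. A call with a gripper value outside its range is refused whole. OPENING is the finger opening in m, from 0 to 0.0918, set as the call begins (- or left out, the last holds). The fingers move at their own pace and stop on an object; the grip force is fixed at half the most. Time passes only in rows, so rows that repeat a pose let the fingers close. It gives the time, the measured TCP pose, the force, the opening and the grip force at its end, in the units of the state.
- get_obs(): the state, without advancing time (a new reading comes with each control period).
- vision.capture(name): name is "scene" or "top" or "wrist"; returns a dict with "pixels" (480x640x3 uint8, red, green, blue), "vfov" (degrees; the focal length in pixels is half the picture's height over the tangent of half this angle, whatever the lens; pixels are square), "cx", "cy" (the principal point, pixels), "pose" (4x4, takes a point from camera to world coordinates); the wrist camera has in their place "T_tool_cam" (4x4, takes a point from camera to tool coordinates, whose origin is the TCP and whose axes are the flange's). Camera axes: x right, y up, looking along -z (the intrinsics and any distortion apply to the point x, -y, -z); pixel columns grow to the right and rows downward; lengths in mm; the calibration is good to about 2 mm. A picture is of the moment at which its call begins: read the wrist's pose just before it. There is no depth.
- workorder.close_job(): hands the job in; it is judged then, once.
The state is a dict: "time": time; "joint_positions": joint angles; "dq": joint speeds; "tau": joint torques, N m; "tool_pos": TCP position; "tcp_rot": TCP orientation; "contact_force": force on the tool from outside, world axes, zero at the start; "moment": the same for the moment, N m; "grip_width": finger opening in mm; "finger_force": force on a finger pad.
Only numpy, scipy, OpenCV 4.12 (cv2) and the standard library are available. Lean on these libraries where they do the work, as an engineer would, in place of code of your own. Each camera call takes 0.05 s, during which the arm holds its last target. There are 200 camera calls.

## Working session

There is one attempt and no reset: what is moved stays moved. The work goes in short steps, Python scripts to look and compute and a shell command to move; the robot and the scene stay as the last step left them, time stands still between calls to the robot, and variables do not carry over. Pictures are saved under pics/ and viewed, at most 10 in all, crops included, and the job is handed in when it is done.

```bash
ls; mkdir -p pics; cat > h.py <<'E'
import numpy as np, cv2
from plant import get_obs, vision, workorder
from scipy.spatial.transform import Rotation as R
def toolT():
    o=get_obs(); T=np.eye(4); T[:3,:3]=R.from_euler('xyz',o['tcp_rot']).as_matrix(); T[:3,3]=o['tool_pos']; return T
def cap(name,fn=None):
    T=toolT(); c=vision.capture(name)
    c['P']=T@np.array(c['T_tool_cam']) if name=='wrist' else np.array(c['pose'])
    c['f']=240/np.tan(np.radians(c['vfov'])/2)
    if fn: cv2.imwrite(fn,c['pixels'][:,:,::-1])
    return c
def pix2z(c,u,v,z):
    d=c['P'][:3,:3]@np.array([(u-c['cx'])/c['f'],-(v-c['cy'])/c['f'],-1]); o=c['P'][:3,3]
    return o+d*(z-o[2])/d[2]
def proj(c,p):
    q=np.linalg.inv(c['P'])@np.append(p,1); return np.array([c['cx']-c['f']*q[0]/q[2], c['cy']+c['f']*q[1]/q[2]])
E
python3 - <<'E'
from h import *
o=get_obs(); print(o)
for n in('top','scene'):
    c=cap(n,f'pics/{n}.png'); print({k:v for k,v in c.items() if k!='pixels'})
E
```

```text
pics
{'time': 0.0, 'joint_positions': array([-1.30497684e+00,  3.42722868e-01,  1.52504095e+00, -8.11359030e-06,
        1.27538771e+00, -1.46055417e-01]), 'dq': array([ 0.00135385,  0.0001054 , -0.00115778,  0.00141874,  0.00024723,
        0.00179391]), 'tau': array([ 1.27474144e-03, -4.31235838e+01, -2.44222194e+01,  7.17946119e-02,
        5.58925141e-02, -1.27024468e-04]), 'tool_pos': array([ 210.05334449, -480.69354674,  226.03653303]), 'tcp_rot': array([-3.14004924e+00, -2.19198861e-04,  4.11877104e-01]), 'contact_force': array([-0.66737338,  0.52115836,  0.18413622]), 'moment': array([-0.04807662,  0.01445392,  0.06861706]), 'finger_force': 0.0, 'grip_width': 92.22779996628262}
{'vfov': 52.08910590865171, 'cx': 320.7425684635331, 'cy': 233.26348812834598, 'pose': array([[-7.93212174e-03,  9.94042079e-01, -1.08707992e-01,
         3.27561532e+02],
       [-9.99762047e-01, -5.67431947e-03,  2.10630508e-02,
        -1.88456003e-01],
       [ 2.03207150e-02,  1.08849199e-01,  9.93850552e-01,
         1.37071114e+03],
       [ 0.00000000e+00,  0.00000000e+00,  0.00000000e+00,
    
[... 518 characters left out ...]
-3.96168019e-01,  4.59421789e-01,
         1.01817232e+03],
       [ 6.06335659e-01,  5.43051561e-01, -5.80906249e-01,
        -6.88905051e+02],
       [-1.93532417e-02,  7.40368762e-01,  6.71922279e-01,
         8.70770953e+02],
       [ 0.00000000e+00,  0.00000000e+00,  0.00000000e+00,
         1.00000000e+00]]), 'P': array([[ 7.94973283e-01, -3.96168019e-01,  4.59421789e-01,
         1.01817232e+03],
       [ 6.06335659e-01,  5.43051561e-01, -5.80906249e-01,
        -6.88905051e+02],
       [-1.93532417e-02,  7.40368762e-01,  6.71922279e-01,
         8.70770953e+02],
       [ 0.00000000e+00,  0.00000000e+00,  0.00000000e+00,
         1.00000000e+00]]), 'f': np.float64(501.24990639799535)}
```

View pics/top.png

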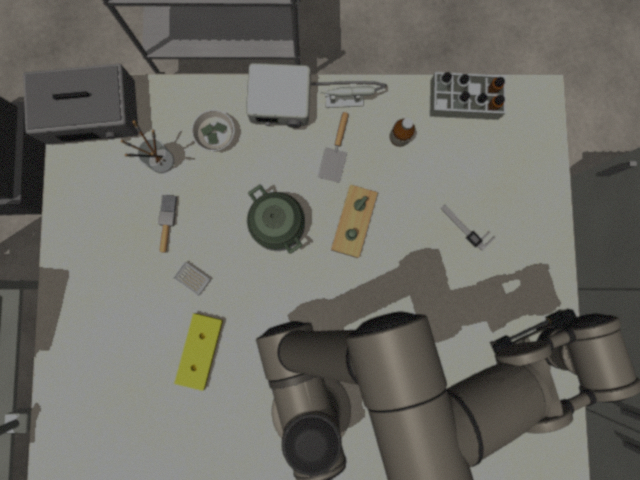

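View pics/scene.png

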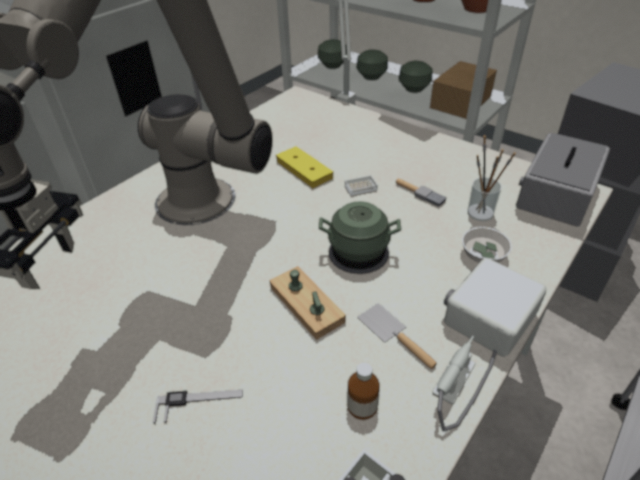

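The top view shows the knob at about (361,203) in the rest, the leg at (351,234), the pot lid at (274,218) and the lugs at about (262,192) and (299,243). The scene view agrees: the knob is at (317,302), with its bar along the rest's length.

```bash
python3 - <<'E'
from h import *
c=cap('top')
for n,u,v,z in(('knob',361,203,62),('leg',351,234,70),('pot',274,216,126),('lugA',262,192,95),('lugB',299,243,95),('barA',356,209,60),('barB',366,197,60)): print(n,pix2z(c,u,v,z))
big=cv2.resize(c['pixels'][170:280,230:400,::-1],None,fx=4.6,fy=4.6,interpolation=cv2.INTER_CUBIC); cv2.imwrite('pics/topcrop.png',big)
w=cap('wrist'); print(w['T_tool_cam'],w['f'],w['cx'],w['cy'])
E
```

```text
knob [ 552.41020831 -137.45912094   62.        ]
leg [ 467.39664801 -108.47736294   70.        ]
pot [508.76242181  92.53326704 126.        ]
lugA [577.21275307 126.51890402  95.        ]
lugB [441.9017483   29.64291393  95.        ]
barA [ 536.38296113 -123.84587558   60.        ]
barB [ 569.17582929 -151.53510442   60.        ]
[[ 2.97420184e-04  9.53373564e-01  3.01792575e-01  8.21571327e+01]
 [ 9.99999939e-01 -3.39448685e-04  8.68186941e-05  8.59234784e-01]
 [ 1.85213740e-04  3.01792530e-01 -9.53373607e-01 -1.57905393e+02]
 [ 0.00000000e+00  0.00000000e+00  0.00000000e+00  1.00000000e+00]] 380.01815094668655 317.04805572334595 241.86111839597248
```

View pics/topcrop.png

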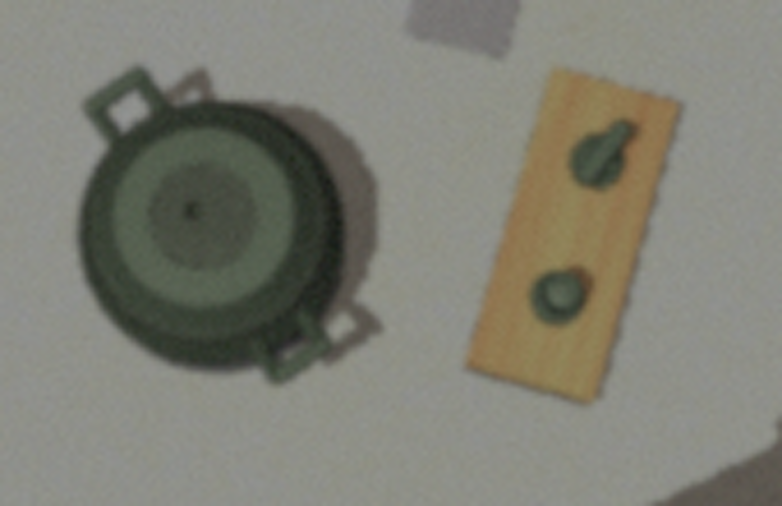

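The crop shows the dark hole at about (192,211), slightly left of the recess centre at about (204,213). The bar runs at about -45° in the world and the lug axis at about +36°. I'll fly to a hover over the knob, turning on the way.

```bash
python3 -m pendant '{"dp":[[0.056,-0.022,0.006],[0.113,-0.044,0.012],[0.169,-0.066,0.018],[0.225,-0.089,0.024],[0.282,-0.111,0.030],[0.338,-0.133,0.036],[0.394,-0.155,0.042],[0.450,-0.177,0.046]],"rotation":[[0,0,-0.18],[0,0,-0.36],[0,0,-0.54],[0,0,-0.72],[0,0,-0.90],[0,0,-1.08],[0,0,-1.26],[0,0,-1.44]]}'; python3 -m pendant '{"dp":[[0,0,0],[0,0,0],[0,0,0],[0,0,0],[0,0,0]],"rotation":[[0,0,-0.17],[0,0,-0.34],[0,0,-0.50],[0,0,-0.50],[0,0,-0.50]]}'
python3 - <<'E'
from h import *
w=cap('wrist','pics/w1.png'); print(w['P']); print(proj(w,[552,-137,64]))
E
```

```text
time: 1.2
tool_pos: [552.8, -137.1, 180.3]
tcp_rot: [-3.141, 0.0, 1.858]
contact_force: [-0.0, -0.7, -0.4]
grip_width: 91.4
finger_force: 0.0
time: 1.82
tool_pos: [551.6, -138.8, 180.6]
tcp_rot: [-3.142, -0.0, 2.349]
contact_force: [-0.1, 0.5, 0.1]
grip_width: 91.7
finger_force: 0.0
[[ 7.12236185e-01 -6.69170645e-01 -2.11967604e-01  4.94423673e+02]
 [ 7.01939869e-01  6.79068745e-01  2.14816340e-01 -8.10903198e+01]
 [ 1.91786382e-04 -3.01788483e-01  9.53374887e-01  3.38542847e+02]
 [ 0.00000000e+00  0.00000000e+00  0.00000000e+00  1.00000000e+00]]
[319.32060985 233.41046668]
```

View pics/w1.png

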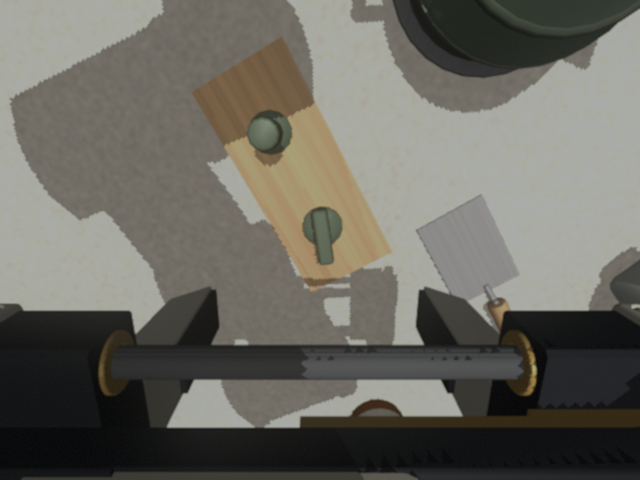

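The wrist view shows the knob's foot at about (322,226), the bar top running from about (319,210) to (325,264), and the leg at (268,132). I'll enlarge it to get the bar's corners.

```bash
python3 - <<'E'
from h import *
im=cv2.imread('pics/w1.png')[190:290,265:385]
cv2.imwrite('pics/w1c.png',cv2.resize(im,None,fx=6,fy=6,interpolation=cv2.INTER_CUBIC))
E
```

```text
(no output)
```

View pics/w1c.png

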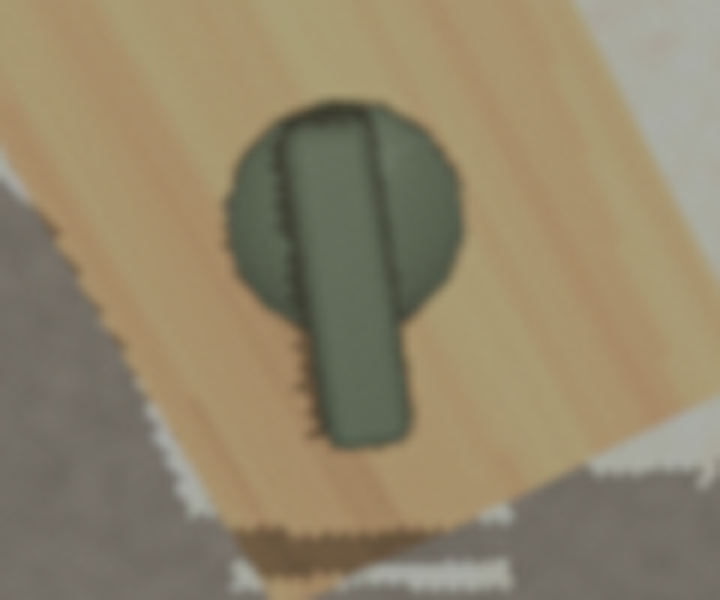

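```bash
python3 - <<'E'
from h import *
T=toolT(); P=T@np.array([[ 2.97420184e-04,9.53373564e-01,3.01792575e-01,82.1571327],[9.99999939e-01,-3.39448685e-04,8.68186941e-05,.859234784],[1.85213740e-04,3.01792530e-01,-9.53373607e-01,-157.905393],[0,0,0,1]])
c=dict(P=P,f=380.01815,cx=317.04806,cy=241.86112)
a=pix2z(c,265+330/6,190+120/6,66); b=pix2z(c,265+370/6,190+442/6,66); f=pix2z(c,265+345/6,190+215/6,31)
m=(a+b)/2; d=b-a; ang=np.arctan2(d[1],d[0]); print(m,np.linalg.norm(d),np.degrees(ang),'foot',f)
m=(m+[0,0,0]); print('in tool axes', T[:3,:3].T@(m-T[:3,3]), 'tool x angle',np.degrees(np.arctan2(T[1,0],T[0,0])), T[:3,3])
E
```

```text
[ 556.07651012 -135.3721552    66.        ] 42.33884496170531 -38.32050345832546 foot [ 556.26352548 -135.85822648   31.        ]
in tool axes [ -0.64099076   5.60023622 114.66677367] tool x angle 134.59835041423852 [ 551.64749238 -138.84577637  180.66717166]
```

```bash
python3 -m pendant '{"dp":[[-0.0006,0.0054,0.03],[-0.0006,0.0054,0.07],[-0.0006,0.0054,0.11],[-0.0006,0.0054,0.130],[-0.0006,0.0054,0.1365],[-0.0006,0.0054,0.1365],[-0.0006,0.0054,0.1365]],"rotation":[[0,0,-0.124],[0,0,-0.124],[0,0,-0.124],[0,0,-0.124],[0,0,-0.124],[0,0,-0.124],[0,0,-0.124]]}' 0.06
python3 - <<'E'
from h import *
w=cap('wrist','pics/w2.png')
E
```

```text
time: 2.75
tool_pos: [556.7, -135.7, 45.4]
tcp_rot: [3.141, 0.002, 2.475]
contact_force: [0.4, 0.2, 0.6]
grip_width: 60.2
finger_force: 0.0
```

View pics/w2.png

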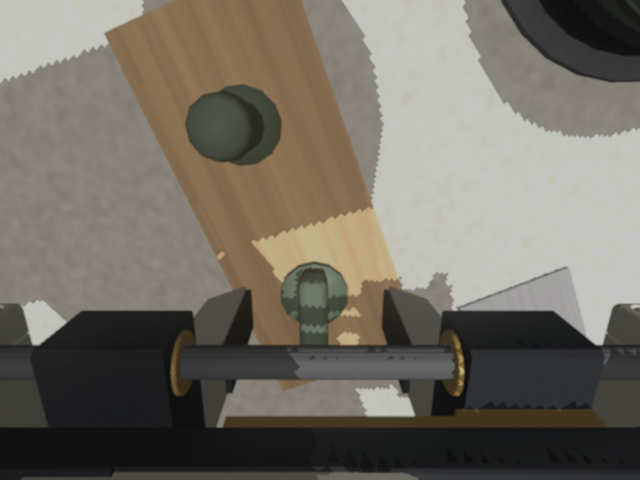

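The bar sits aligned and centred between the fingers at (314,300). Now I close and lift.

```bash
python3 -m pendant '{"dp":[[0,0,0],[0,0,0],[0,0,0],[0,0,0],[0,0,0],[0,0,0]],"rotation":[[0,0,0],[0,0,0],[0,0,0],[0,0,0],[0,0,0],[0,0,0]]}' 0.0; python3 -m pendant '{"dp":[[0,0,-0.005],[0,0,-0.02],[0,0,-0.05],[0,0,-0.09],[0,0,-0.14],[0,0,-0.172],[0,0,-0.172],[0,0,-0.172]],"rotation":[[0,0,0],[0,0,0],[0,0,0],[0,0,0],[0,0,0],[0,0,0],[0,0,0],[0,0,0]]}'
python3 - <<'E'
from h import *
c=cap('top'); big=c['pixels'][175:265,230:330,::-1]
cv2.imwrite('pics/pot0.png',cv2.resize(big,None,fx=6,fy=6,interpolation=cv2.INTER_CUBIC))
T=toolT();print(T)
E
```

```text
time: 3.55
tool_pos: [555.9, -135.5, 44.2]
tcp_rot: [-3.141, -0.0, 2.476]
contact_force: [0.0, -0.4, 0.1]
grip_width: 11.3
finger_force: 30.0
time: 4.55
tool_pos: [555.4, -135.2, 215.7]
tcp_rot: [-3.141, -0.001, 2.476]
contact_force: [-0.3, -0.1, -1.5]
grip_width: 11.7
finger_force: 30.0
[[-7.86429760e-01  6.17675486e-01 -2.28623549e-03  5.55159214e+02]
 [ 6.17675432e-01  7.86432704e-01  8.13890076e-04 -1.35121337e+02]
 [ 2.30069031e-03 -7.72084117e-04 -9.99997055e-01  2.15026565e+02]
 [ 0.00000000e+00  0.00000000e+00  0.00000000e+00  1.00000000e+00]]
```

```bash
python3 -m pendant '{"dp":[[0.010,0.015,0],[0.034,0.051,0],[0.060,0.089,0],[0.086,0.128,0],[0.112,0.167,0],[0.136,0.203,0],[0.153,0.229,0],[0.153,0.229,0]],"rotation":[[0,0,-0.17],[0,0,-0.34],[0,0,-0.52],[0,0,-0.70],[0,0,-0.88],[0,0,-1.06],[0,0,-1.23],[0,0,-1.286]]}';  python3 -m pendant '{"dp":[[0,0,0],[0,0,0],[0,0,0]],"rotation":[[0,0,0],[0,0,0],[0,0,0]]}'
python3 - <<'E'
from h import *
w=cap('wrist','pics/w3.png'); np.save('w3P.npy',w['P']); print(w['P'][:3,3], proj(w,[509,92,124]))
E
```

```text
time: 5.6
tool_pos: [576.2, 141.6, 214.2]
tcp_rot: [3.14, -0.003, -2.515]
contact_force: [-0.1, -1.3, -1.1]
grip_width: 11.7
finger_force: 30.0
time: 5.98
tool_pos: [577.0, 138.6, 215.9]
tcp_rot: [3.141, -0.001, -2.523]
contact_force: [-0.2, -0.5, -1.2]
grip_width: 11.7
finger_force: 30.0
[510.60701885  90.27637274 373.86591516] [320.6508133 121.081775 ]
```

View pics/w3.png

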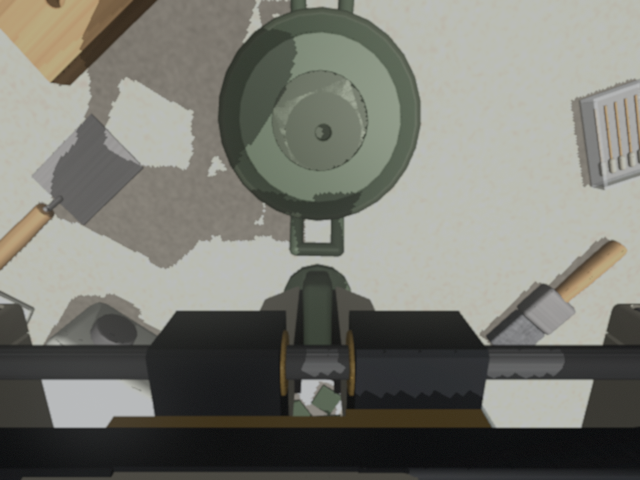

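The wrist view shows the lid well: the recess centre is at about (320,120), the dark hole at about (323,131), and the lugs are centred at about (322,5) and (317,237). I'll compute these precisely.

```bash
cat > hole.py <<'E'
from h import *
import sys
def hole(c,u,v,r=16,z=124):
    g=cv2.cvtColor(c['pixels'],cv2.COLOR_RGB2GRAY).astype(float)
    u,v=int(u),int(v); p=cv2.GaussianBlur(g,(3,3),0)[v-r:v+r+1,u-r:u+r+1]
    m=(p<(np.median(p)+p.min())/2).astype(np.uint8)
    n,l,s,ce=cv2.connectedComponentsWithStats(m); i=1+np.argmax(s[1:,4]); print('hole px',ce[i]+[u-r,v-r],s[i],'depth',np.median(p),p.min())
    return pix2z(c,*(ce[i]+[u-r,v-r]),z)
E
python3 - <<'E'
from hole import *
w=cap('wrist')
print('hole',hole(w,322,131))
print('seat',pix2z(w,320,120,124))
a=pix2z(w,322,3,100);b=pix2z(w,317.3,235,100);d=a-b;print('lugs',a,b,(a+b)/2,np.degrees(np.arctan2(d[1],d[0])))
T=toolT();print(T[:3,3],np.degrees(np.arctan2(T[1,0],T[0,0])))
g=w['pixels'][:,:,:]
im=cv2.resize(np.hstack([g[90:150,270:370,::-1]]),None,fx=5,fy=5,interpolation=cv2.INTER_CUBIC)
im2=cv2.resize(np.hstack([g[205:265,270:370,::-1]]),None,fx=5,fy=5,interpolation=cv2.INTER_CUBIC)
cv2.imwrite('pics/w3c.png',np.vstack([im,im2])[:600])
E
```

```text
hole px [325.23489933 131.95302013] [ 12   9  14  17 149] depth 111.8125 62.6875
hole [512.72158418  98.22095829 124.        ]
seat [508.79285181  91.33631825 124.        ]
lugs [450.75805916  51.54311671 100.        ] [576.74382018 137.73596232 100.        ] [513.75093967  94.63953951 100.        ] -145.62211433846727
[577.09513388 138.75574235 216.13736377] -144.52821491474282
```

View pics/w3c.png

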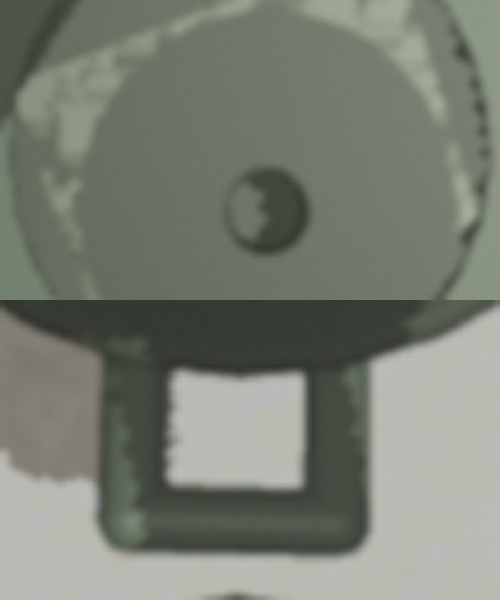

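```bash
python3 - <<'E'
from hole import *
w=cap('wrist'); h=pix2z(w,323.3,132.2,124); print('hole',h)
c=cap('top'); print('top seat/hole',pix2z(c,230+204/4.6,170+213.5/4.6,124),pix2z(c,271.7,215.9,124), proj(c,h))
T=toolT(); print('shift tool', T[:3,:3].T@(h-T[:3,3]),T[:3,3],get_obs()['tcp_rot'])
E
```

```text
hole [513.60895728  97.37130019 124.        ]
top seat/hole [507.98172947  91.79116084 124.        ] [509.34127855  98.55822837 124.        ] [272.16938642 214.24697878]
shift tool [75.80997925  3.05415619 92.23229911] [577.09595445 138.91081055 216.23420241] [-3.14150374e+00  2.15292384e-05 -2.52204260e+00]
```

```bash
python3 -m pendant '{"dp":[[0.02,0.001,0],[0.045,0.002,0.005],[0.068,0.003,0.02],[0.0758,0.003,0.04],[0.0758,0.003,0.052],[0.0758,0.003,0.057],[0.0758,0.003,0.057],[0.0758,0.003,0.057]],"rotation":[[0,0,0.019],[0,0,0.019],[0,0,0.019],[0,0,0.019],[0,0,0.019],[0,0,0.019],[0,0,0.019],[0,0,0.019]]}'
python3 - <<'E'
from hole import *
w=cap('wrist','pics/w4.png')
T=np.mean([toolT() for _ in range(1)],0); print(T[:3,3],get_obs()['contact_force'])
E
```

```text
time: 7.18
tool_pos: [514.2, 97.7, 159.7]
tcp_rot: [-3.141, 0.001, -2.54]
contact_force: [-0.6, 0.1, -1.3]
grip_width: 11.8
finger_force: 30.0
[514.15055315  97.71693545 159.68066475] [ 0.85009307  0.37702148 -0.63556724]
```

View pics/w4.png

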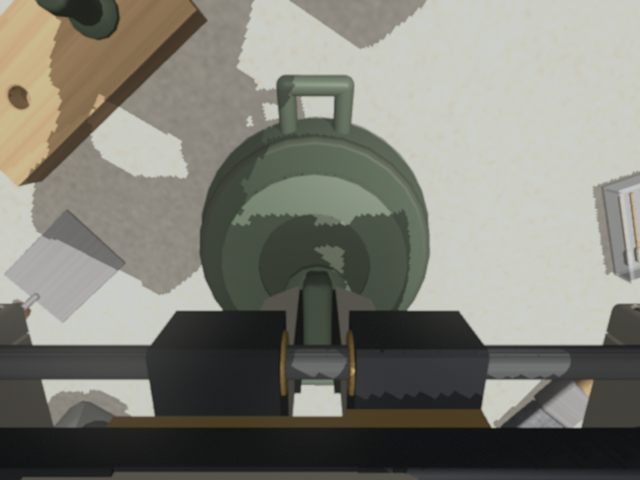

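The knob hides the hole, and its bar at x≈317 lines up with the lug at (316,90). I'll go down slowly.

```bash
python3 -m pendant '{"dp":[[0,0,0.002],[0,0,0.004],[0,0,0.005],[0,0,0.006],[0,0,0.007],[0,0,0.007]],"rotation":[[0,0,0],[0,0,0],[0,0,0],[0,0,0],[0,0,0],[0,0,0]]}';  python3 -m pendant '{"dp":[[0,0,0.001],[0,0,0.001]],"rotation":[[0,0,0],[0,0,0]]}'
```

```text
time: 7.98
tool_pos: [513.6, 97.6, 152.1]
tcp_rot: [-3.142, -0.0, -2.54]
contact_force: [-0.4, -0.8, -0.7]
grip_width: 11.6
finger_force: 30.0
time: 8.22
tool_pos: [513.6, 97.6, 151.1]
tcp_rot: [-3.142, -0.0, -2.54]
contact_force: [0.9, 0.1, -1.1]
grip_width: 11.9
finger_force: 30.0
```

```bash
python3 -m pendant '{"dp":[[0,0,0.001],[0,0,0.001]],"rotation":[[0,0,0],[0,0,0]]}'
```

```text
time: 8.48
tool_pos: [513.5, 97.5, 150.1]
tcp_rot: [3.142, -0.0, -2.54]
contact_force: [-1.1, -0.7, -0.6]
grip_width: 11.7
finger_force: 30.0
```

```bash
python3 -m pendant '{"dp":[[0,0,0.001],[0,0,0.002],[0,0,0.002]],"rotation":[[0,0,0],[0,0,0],[0,0,0]]}'
```

```text
time: 8.85
tool_pos: [513.5, 97.5, 148.0]
tcp_rot: [3.142, -0.0, -2.54]
contact_force: [-0.1, 0.3, -1.3]
grip_width: 11.7
finger_force: 30.0
```

```bash
python3 -m pendant '{"dp":[[0,0,0.001],[0,0,0.002],[0,0,0.002]],"rotation":[[0,0,0],[0,0,0],[0,0,0]]}'
```

```text
time: 9.22
tool_pos: [513.5, 97.5, 146.0]
tcp_rot: [3.142, -0.0, -2.54]
contact_force: [0.1, -0.8, -1.7]
grip_width: 11.7
finger_force: 30.0
```

```bash
python3 -m pendant '{"dp":[[0,0,0.001],[0,0,0.002],[0,0,0.003],[0,0,0.0035],[0,0,0.0035]],"rotation":[[0,0,0],[0,0,0],[0,0,0],[0,0,0],[0,0,0]]}'; python3 -m pendant '{"dp":[[0,0,0.0007],[0,0,0.0007]],"rotation":[[0,0,0],[0,0,0]]}'
```

```text
time: 9.85
tool_pos: [513.6, 97.5, 142.6]
tcp_rot: [3.142, -0.0, -2.54]
contact_force: [-3.1, -0.7, -1.3]
grip_width: 11.8
finger_force: 30.0
time: 10.1
tool_pos: [513.6, 97.5, 141.9]
tcp_rot: [-3.142, -0.0, -2.54]
contact_force: [-2.2, -0.6, -1.0]
grip_width: 11.8
finger_force: 30.0
```

```bash
python3 -m pendant '{"dp":[[0,0,0.0007],[0,0,0.0007]],"rotation":[[0,0,0],[0,0,0]]}'
```

```text
time: 10.35
tool_pos: [513.6, 97.5, 141.2]
tcp_rot: [-3.142, -0.0, -2.54]
contact_force: [-0.1, 0.4, 0.2]
grip_width: 11.9
finger_force: 30.0
```

```bash
python3 -m pendant '{"dp":[[0,0,0.0005],[0,0,0.0005]],"rotation":[[0,0,0],[0,0,0]]}'
```

```text
time: 10.6
tool_pos: [513.6, 97.5, 140.8]
tcp_rot: [-3.142, -0.0, -2.54]
contact_force: [-1.9, -0.4, -1.7]
grip_width: 11.6
finger_force: 30.0
```

```bash
python3 -m pendant '{"dp":[[0,0,0.0004],[0,0,0.0004]],"rotation":[[0,0,0],[0,0,0]]}'
```

```text
time: 10.85
tool_pos: [513.6, 97.6, 140.4]
tcp_rot: [-3.142, -0.0, -2.54]
contact_force: [-1.8, -0.6, 0.6]
grip_width: 11.6
finger_force: 30.0
```

```bash
python3 -m pendant '{"dp":[[0,0,0.0004],[0,0,0.0004]],"rotation":[[0,0,0],[0,0,0]]}'
```

```text
time: 11.1
tool_pos: [513.6, 97.5, 140.2]
tcp_rot: [-3.141, 0.0, -2.54]
contact_force: [-3.1, -1.2, 2.5]
grip_width: 11.7
finger_force: 30.0
```

```bash
python3 -m pendant '{"dp":[[0,0,0.0003],[0,0,0.0003]],"rotation":[[0,0,0],[0,0,0]]}'
```

```text
time: 11.35
tool_pos: [513.6, 97.5, 140.1]
tcp_rot: [-3.141, 0.0, -2.54]
contact_force: [-4.5, -0.5, 5.8]
grip_width: 11.7
finger_force: 30.0
```

The force rises at exactly the expected home height, so I'll let go, wait, and back straight up.

```bash
python3 -m pendant '{"dp":[[0,0,0],[0,0,0],[0,0,0],[0,0,0]],"rotation":[[0,0,0],[0,0,0],[0,0,0],[0,0,0]]}' 0.05; python3 -m pendant '{"dp":[[0,0,-0.005],[0,0,-0.02],[0,0,-0.04],[0,0,-0.06],[-0.03,0,-0.07],[-0.06,0,-0.07],[-0.076,0,-0.07],[-0.076,0,-0.07]],"rotation":[[0,0,0],[0,0,0],[0,0,0],[0,0,0],[0,0,0],[0,0,0],[0,0,0],[0,0,0]]}'
python3 - <<'E'
from h import *
w=cap('wrist','pics/w5.png'); print(w['P'][:3,3],proj(w,[513.5,97.5,162]))
E
```

```text
time: 11.85
tool_pos: [513.8, 97.6, 139.6]
tcp_rot: [-3.141, 0.0, -2.54]
contact_force: [-0.0, -0.4, 0.1]
grip_width: 46.7
finger_force: 0.0
time: 12.85
tool_pos: [576.9, 141.0, 210.3]
tcp_rot: [-3.141, 0.001, -2.54]
contact_force: [-0.8, 0.0, 0.2]
grip_width: 50.1
finger_force: 0.0
[509.42934443  93.72903217 368.16478489] [318.75143508 132.07447857]
```

View pics/w5.png

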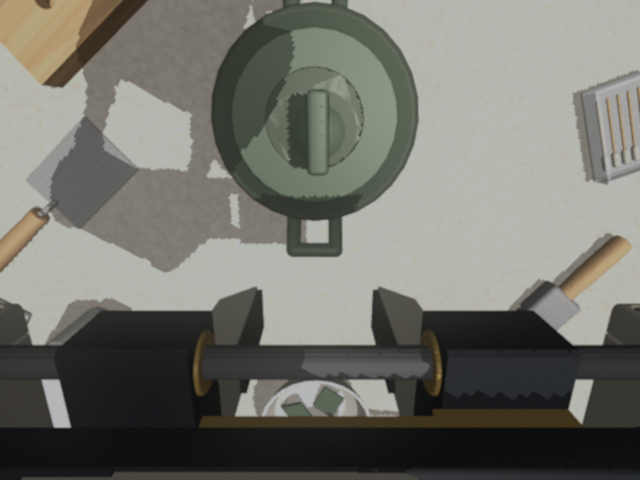

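The knob stands upright at (317,131) in the recess. Its bar is vertical in the picture and in line with the lugs at (316,3) and (315,235), and the gripper is clear.

```bash
python3 -c "
from plant import workorder
print(workorder.close_job())"
```

```text
the job is handed in; nothing more can be done
None
```

The knob is home in the lid's hole: its foot touched the recess floor at the expected height, its bridge lines up with the lugs in the last picture, and it is let go with the gripper clear; contact forces read at the end of each move stayed below 10 N, and I handed the job in at about 13 s, but the hand-in returned no verdict.

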